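# Turn the mug carousel and hang up the blue mug

## Robot

A 7-joint arm with a two-finger parallel gripper is mounted at the origin on a cart in front of the work surface, level with it; the furniture and walls round the work are solid. World frame = base frame: x ahead of the robot, y to its left, z up, the work surface at z = 0. Lengths are in m, angles in rad, forces in N, time in s.
With the tool pointing down it reaches from about 0.4 to 0.85 m from the base axis. Payload 10.4 kg.
Tool frame: the origin (TCP) lies on the centre line of the jaws, within the pads' length; the fingertips stand 8 mm ahead of it and the grasp point (between the pads) lies 11 mm behind it; z points along the fingers, y is the direction in which the jaws open and shut (so a half turn about z gives the same grasp; the last joint's range is limited). The gripper opens to 85 mm and grips with 20 to 120 N. Pads are 22 mm wide; open, the fingers measure 114 mm over their backs; the gripper's body (76 mm by 85 mm) begins 54 mm behind the grasp point. The pads swing forward as they close: fully open they stand 13 mm farther back than shut.
Start: joints at [-1.295, 0.332, -0.065, 1.46, 0.022, 1.35, -0.088], TCP at [0.184, 0.597, 0.239] pointing down, gripper open.
Joint ranges: [-2.6, 2.6], [-0.5, 2.12], [-1.47, 1.34], [0.16, 2.42], [-1.27, 4.41], [0.06, 2.06], [-2.6, 2.6]. Speed limits (rad/s): [2.22, 2.22, 2.79, 2.79, 3.14, 3.14, 3.14].

## Interface

Orientations are given as a unit quaternion [x, y, z, w].
In Python, from workcell import manip gives the robot as it stands.
- The arm moves only by the tool arm_command, never from a script. Its argument "targets" is text: rows parted by semicolons, each of 6 numbers parted by spaces: the shift along the tool's x, y, z in mm, then the turn, a rotation vector about the tool's x, y, z in rad. A call has 1 to 5 rows; each row shifts and turns the commanded pose from where the row before left it, along the tool's axes as they then stand; what a row does not reach is not made up. A row lasts 1/8 s, in which the tool goes at most 62.5 mm and 10.7 degrees, less where a joint would pass 70% of its speed; a pose out of reach is approached as far as the arm can. A call is refused whole if a number of a shift passes 62.5 or a number of a turn 0.188, either way. A call with a gripper value outside its range is refused whole. "grip" is the finger opening in mm, from 0 to 85.4, set as the call begins (left out, the last holds). The fingers move at their own pace and stop on an object; "squeeze" is the grip in N (left out, the last holds). Time passes only in rows, so rows that do not move let the fingers close. It gives the time, the measured TCP pose, the force and the opening at its end, in the units of the state.
- manip.get_obs(): the state, without advancing time (a new reading comes with each control period).
- manip.camera(name): name is "scene" or "side" or "wrist"; returns a dict with "frame" (480x640x3 uint8, red, green, blue), "vertical_fov" (degrees; the focal length in pixels is half the picture's height over the tangent of half this angle, whatever the lens; pixels are square), "cx", "cy" (the principal point, pixels), "rvec" (rotation vector, rad) and "tvec" (3), from world to camera coordinates, as OpenCV has them. Camera axes: x right, y down, z forward; pixel columns grow to the right and rows downward; lengths in m; the calibration is good to about 2 mm. The wrist camera is an equidistant fisheye: a pixel r from the principal point sees the ray r / f radians off the axis. A picture is of the moment at which its call begins. There is no depth.
- manip.hand_in(): hands the job in, once; it reports no verdict.
Trained networks look in a picture, given as the dict that the camera call returned (one of the last four; its "shot" number tells which), for a name from the list of things; names that differ only in an ending like _2 or _b are one class to them, and where a whole thing is asked for, a point or a joint stands for the part that bears it (a point fixed in the world has none). Each returns a list of dicts, best first, with "p" (0 to 1); they miss things now and then, are a little off and sometimes report something else, mostly with a low value. They report only what shows in the picture. A call takes as long as a camera call.
- manip.search_frame(picture, name): "xyz" ([x, y, z] in m, in the coordinates of the camera as it stood for that picture, good to about 4 mm: the middle of the surface that is visible of it).
The state is a dict: "clock": time; "joint_pos": joint angles; "joint_velocities": joint speeds; "tau": joint torques, N m; "position": TCP position; "ee_rot": TCP orientation; "ft_force": force on the tool from outside, world axes, zero at the start; "torque": the same for the moment, N m; "grip_width": opening from 0.0 (shut) to 1.0 (fully open).
Only numpy, scipy, OpenCV 4.12 (cv2) and the standard library are available. Lean on these libraries where they do the work, as an engineer would, in place of code of your own. Each camera call takes 0.05 s, during which the arm holds its last target.

## Task

Hang the blue mug up to drip dry. First turn the mug carousel that stands in the sink until its one empty hook points straight towards your side, at the front edge of the worktop; then hang the blue mug on that hook by its handle and leave it hanging there, at rest, with the hook still facing front. Do not shove the glass bowl or the little spoon rest about.

Things in the scene. Friction and masses are not known exactly. Their poses are not given: they have to be found in the camera images.
- carousel: Mug carousel in the sink: a fixed steel foot (132 mm across, 22 mm high) carrying a turning vertical pole (13 mm thick) with three hooks 120 degrees apart and a black knob on top. Origin: centre of the foot's underside, on the turning axis, on the sink floor (z = 0). Its axes are parallel to the world's (x away from the robot, z up); only the upper part turns.
- rotor (a joint): Turning angle of pole, hooks and knob, rad, positive counter-clockwise from above, endless both ways. At 0 or any multiple of 2 pi the empty hook points to world -x, straight to the front, the robot's side. Friction of about 0.06 N m holds it where it is left. Turn it by the knob or by pushing a hook.
- hung_mug_1: One of two white mugs that hang handle up on the other two hooks, shaped like the blue one, kept on their hooks and free to swing. They reach 100 mm from the turning axis and from about 75 to 180 mm above the sink floor. Origin: on the hook's centre line, 60 mm from the axis.
- knob (a point): Centre of the round black knob on top of the pole, on the turning axis, 190 mm above the sink floor: 44 mm across, upright sides from 177 to 200 mm, top at 207 mm.
- hook_tip (a point): Centre of the black end piece (9 mm thick, 20 mm wide across) of the empty hook, 95 mm from the turning axis, 175 mm above the sink floor. Each hook is two parallel steel wires side by side (18 mm wide, 7 mm thick), running out radially from the pole at 155 mm height and rising 0.21 mm per mm of reach. Black beads 34 mm from the axis keep things off the pole.
- hook_mid (a point): Point on the centre line of the empty hook (between its wires), 65 mm from the turning axis, 169 mm above the sink floor, the middle of the free stretch. Its axes turn with the hook: x level from the tip to the pole, z up, y level across the hook.
- mug: The blue enamel mug, loose, about 150 g, upright in the sink. Straight round body 60 mm across (narrower in the lowest 8 mm), 75 mm high, wall 3 mm, open top with dark rim. Origin: centre of its underside; z up along the mug. Its D-shaped handle points along its own +y, lies in its y-z plane, is 8 mm thick and reaches 72 mm from its axis.
- mug_loop (a point): Centre of the hole in the blue mug's handle: 47 mm from the mug's axis along its +y, 39 mm above its underside. Hole 34 mm wide (y 30 to 64), 37 mm high (z 20 to 57), outer corners rounded; the hook passes along the mug's x. Let go with the hook through it, the mug swings down until the handle is uppermost  and sways to rest in some 5 s.
- bowl: Clear glass bowl, 117 mm across, 50 mm high, standing loose in the sink near its back right corner; a bystander. Origin: centre of its underside.
- dish: Small boat-shaped spoon rest, blue outside and white inside, 38 x 68 x 16 mm, lying loose in the sink at its front, left of the middle; a bystander. Origin: centre of its underside.

How it is judged:
On the way, in this order (a step that is already met when the one before it is completed fails the run):
1. the empty hook is turned to the front (within about 20 degrees of straight towards the robot's side) and stands still, before the mug is hung (x of hook_tip in the frame of carousel below -0.07 m and y of hook_tip in the frame of carousel between -0.033 and 0.033 m and velocity of joint rotor between -0.1 and 0.1 rad/s), for 0.3 s.
2. the blue mug hangs by its handle on that hook, let go (x of mug_loop in the frame of hook_mid between -0.032 and 0.03 m and y of mug_loop in the frame of hook_mid between -0.018 and 0.018 m and z of mug_loop in the frame of hook_mid between -0.035 and 0.015 m and contact force between mug and carousel above 0.4 N and contact force between mug and the fingers below 0.1 N), for 0.2 s.
At the end, for the whole second after the job is handed in: The blue mug hangs on the empty hook, the hook through its handle (hole centre within 18 mm sideways of the hook, 15 mm above to 35 mm below it, between bead and tip), let go, swaying at most slightly (below 0.12 m/s, 2 rad/s); the hook points to the front within 30 degrees (all of step 2 and x of hook_tip in the frame of carousel below -0.07 m and y of hook_tip in the frame of carousel between -0.047 and 0.047 m and linear speed of mug below 0.12 m/s and angular speed of mug below 2 rad/s); the robot touches nothing.
It fails at once if the glass bowl is shoved more than 40 mm (distance of bowl from where it was at the start of the episode above 0.04 m).
It fails at once if the spoon rest is shoved more than 40 mm (distance of dish from where it was at the start of the episode above 0.04 m).
It also fails if it takes over 72 s, if anything falls off the work surface, if the arm or the gripper's body presses on something with over 40 N, if the wrist force passes 120 N, or if a joint passes its speed limit or range.

## Working session

There is one attempt and no reset: what is moved stays moved. The work goes in short steps, Python scripts to look and compute and a tool call to move; the robot and the scene stay as the last step left them, time stands still between calls to the robot, and variables do not carry over. Pictures are saved under pics/ and viewed, and the job is handed in when it is done.

Besides the shell and the picture viewer there is one more tool, called after ">>>" as name(argument=value, ...), one argument or row to a line, values as JSON. arm_command: Moves the arm, as the interface text tells. Its arguments: {"type":"object","properties":{"targets":{"type":"string"},"grip":{"type":"number"},"squeeze":{"type":"number"}},"required":["targets"]}

```bash
mkdir -p pics; ls
cat > h.py <<'E'
import numpy as np, cv2
from scipy.spatial.transform import Rotation as R
from workcell import manip
def shot(name,fn):
    p=manip.camera(name); cv2.imwrite('pics/'+fn+'.png',p['frame'][:,:,::-1]); return p
def c2w(p,x):
    M=R.from_rotvec(np.array(p['rvec']).ravel()).as_matrix(); return M.T@(np.array(x)-np.array(p['tvec']).ravel())
def proj(p,X):
    M=R.from_rotvec(np.array(p['rvec']).ravel()).as_matrix(); c=M@np.array(X)+np.array(p['tvec']).ravel()
    f=240/np.tan(np.radians(p['vertical_fov']/2)); return f*c[0]/c[2]+p['cx'],f*c[1]/c[2]+p['cy']
def ray(p,u,v):
    M=R.from_rotvec(np.array(p['rvec']).ravel()).as_matrix();f=240/np.tan(np.radians(p['vertical_fov']/2))
    o=-M.T@np.array(p['tvec']).ravel(); return o,M.T@np.array([(u-p['cx'])/f,(v-p['cy'])/f,1])
def atz(p,u,v,z):
    o,d=ray(p,u,v); return o+d*(z-o[2])/d[2]
E
python3 - <<'E'
from h import *
o=manip.get_obs();print({k:np.round(v,3) for k,v in o.items()})
for n in ['scene','side','wrist']:
    p=shot(n,n+'0');print(n,p['vertical_fov'],np.round(p['rvec'],3),np.round(p['tvec'],3), np.round(c2w(p,[0,0,0]),3))
    for t in ['carousel','hung_mug_1','mug','mug_loop','hook_tip','knob','bowl','dish']:
        try:
            for r in manip.search_frame(p,t)[:3]: print(t,round(r['p'],2),np.round(c2w(p,r['xyz']),3))
        except Exception as e: print(t,e)
E
```

```text
pics
{'clock': np.float64(0.0), 'joint_pos': array([-1.295,  0.333, -0.065,  1.461,  0.022,  1.35 , -0.089]), 'joint_velocities': array([-0.   , -0.003,  0.   ,  0.001, -0.001,  0.   , -0.   ]), 'tau': array([ 0.0000e+00, -6.2546e+01,  4.9000e-02, -3.9160e+01,  1.6000e-02,
        1.0000e-02, -0.0000e+00]), 'position': array([0.184, 0.597, 0.239]), 'ee_rot': array([ 0.149,  0.989, -0.001, -0.   ]), 'ft_force': array([-0.328, -0.542, -0.181]), 'torque': array([-0.04 , -0.032, -0.015]), 'grip_width': np.float64(1.0)}
scene 56.9071350522617 [ 1.005 -2.519  0.937] [0.292 0.447 0.654] [0.14  0.263 0.79 ]
carousel 0.69 [ 0.565 -0.052  0.124]
carousel 0.42 [ 0.568 -0.051  0.139]
hung_mug_1 0.79 [0.558 0.002 0.127]
mug 0.61 [ 0.494 -0.23   0.052]
mug_loop 0.95 [ 0.492 -0.236  0.05 ]
hook_tip 0.79 [ 0.564 -0.051  0.131]
hook_tip 0.31 [ 0.568 -0.052  0.128]
knob 0.87 [ 0.561 -0.045  0.135]
bowl 0.84 [ 0.673 -0.29   0.031]
dish 0.49 [ 0.469 -0.05   0.007]
side 57.04248661199718 [ 1.055 -2.631  0.775] [0.318 0.486 0.717] [0.25  0.207 0.864]
carousel 0.88 [ 0.564 -0.052  0.132]
hung_mug_1 0.76 [0.559 0.011 0.134]
mug 0.83 [ 0.49  -0.234  0.052]
mug_loop 0.68 [ 0.495 -0.24   0.049]
hook_tip 0.91 [ 0.566 -0.047  0.143]
knob 0.7 [ 0.569 -0.051  0.146]
bowl 0.69 [ 0.673 -0.284  0.038]
dish 0.72 [ 0.465 -0.044  0.013]
dish 0.65 [ 0.564 -0.049  0.142]
wrist 65.70646984690485 [-2.33  -1.719 -0.256] [-0.625 -0.036  0.378] [0.113 0.619 0.373]
```

View pics/scene0.png

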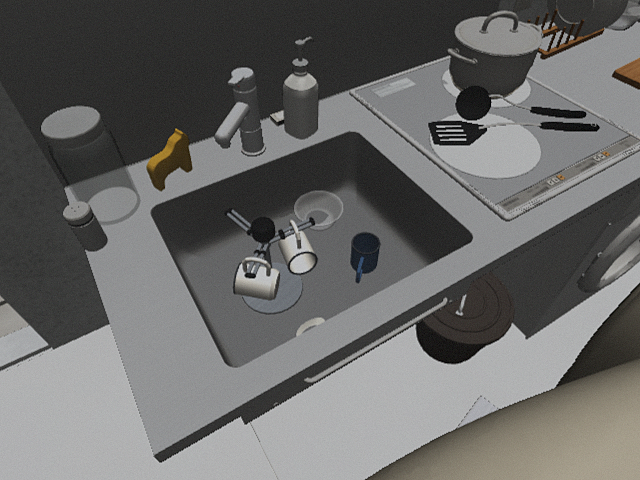

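View pics/side0.png

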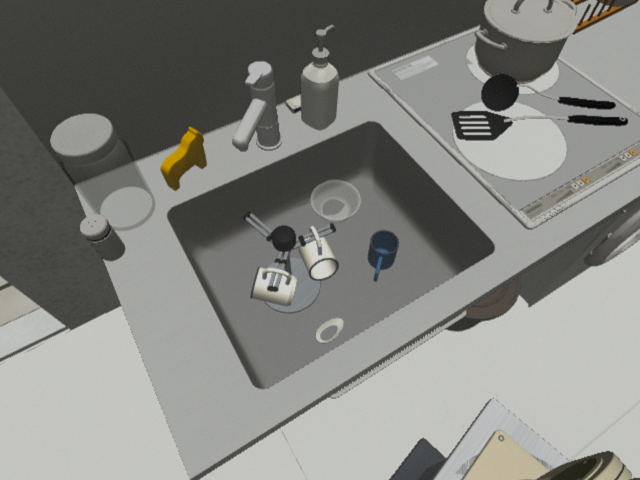

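Run:
```python
from h import *
for n in ['scene','side']:
    p=manip.camera(n)
    im=p['frame'][170:350,190:400,::-1] if n=='scene' else p['frame'][190:350,220:420,::-1]
    k=3.8;cv2.imwrite(f'pics/{n}0z.png',cv2.resize(im,None,fx=3.2,fy=3.2,interpolation=cv2.INTER_CUBIC))
    for nm,pt,z in ([('knob',(262,230),.19),('tip',(229,212),.175),('mugrim',(366,243),.075),('foot',(272,287),.022)] if n=='scene' else [('knob',(284,238),.19),('tip',(247,216),.175),('mugrim',(384,243),.075),('foot',(291,280),.022),('bowl',(336,200),.05),('rim corner front',(262,386),.15),('rimR',(490,248),.15)]):
        print(n,nm,np.round(atz(p,*pt,z),3))
```

```text
scene knob [ 0.595 -0.055  0.19 ]
scene tip [ 0.689 -0.05   0.175]
scene mugrim [ 0.493 -0.242  0.075]
scene foot [ 0.585 -0.05   0.022]
side knob [ 0.595 -0.056  0.19 ]
side tip [ 0.689 -0.047  0.175]
side mugrim [ 0.493 -0.237  0.075]
side foot [ 0.593 -0.058  0.022]
side bowl [ 0.655 -0.265  0.05 ]
side rim corner front [0.44  0.143 0.15 ]
side rimR [ 0.318 -0.326  0.15 ]
```

```bash
ls pics
```

```text
scene0.png
scene0z.png
side0.png
side0z.png
wrist0.png
```

View pics/side0z.png

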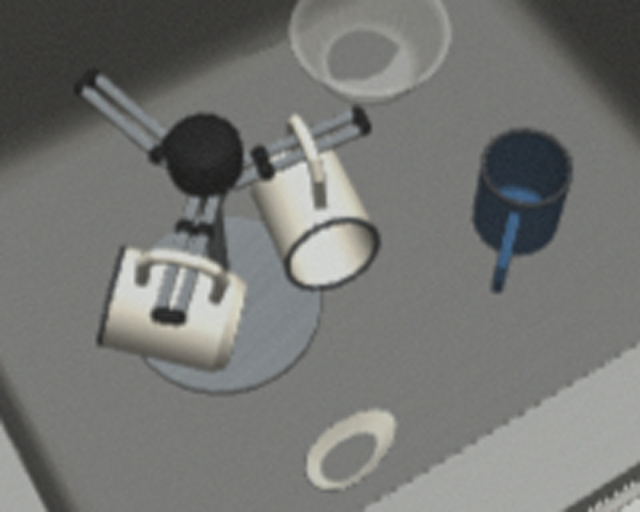

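View pics/scene0z.png

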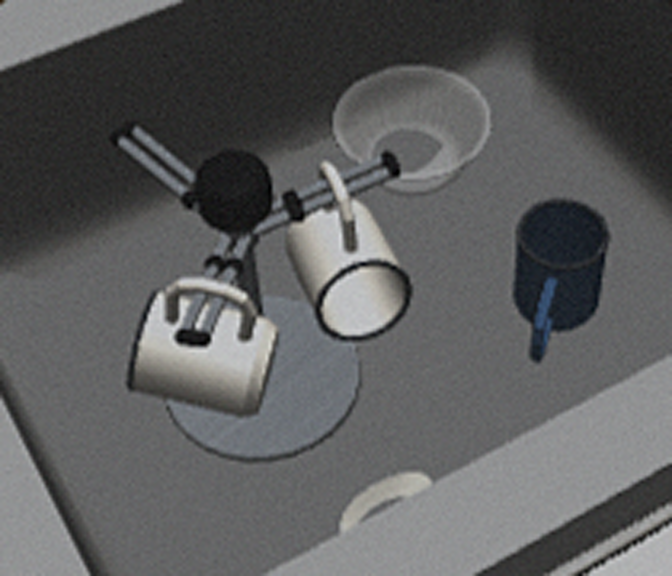

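Run:
```python
from h import *
from scipy.optimize import least_squares
ims=[];P=[]
for n,(r,c) in {'scene':((215,355),(240,460)),'side':((225,365),(270,490))}.items():
    p=manip.camera(n);P.append(p)
    im=p['frame'][r[0]:r[1],c[0]:c[1],::-1]
    im=cv2.resize(im,None,fx=3.5,fy=3.5,interpolation=cv2.INTER_CUBIC)
    im=np.clip(im.astype(float)*1.6,0,255).astype('uint8'); cv2.imwrite(f'pics/{n}f.png',im)
```

```text
(no output)
```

View pics/scenef.png

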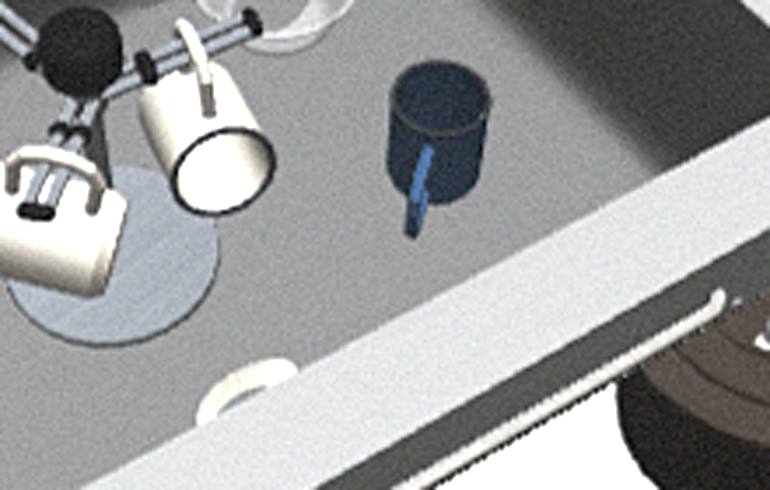

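View pics/sidef.png

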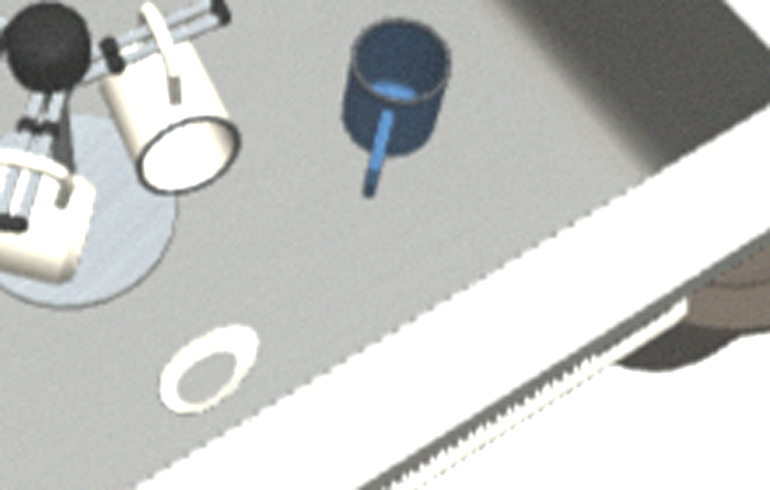

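View pics/wrist0.png

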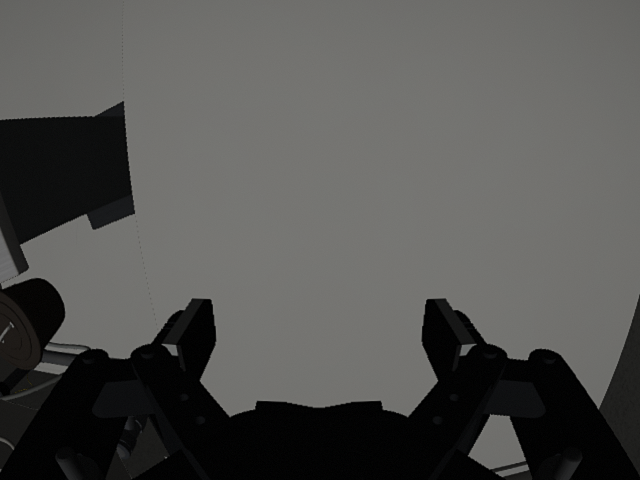

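Run:
```python
from h import *
sc=manip.camera('scene');si=manip.camera('side')
for z in np.arange(0.0,.3,.05):
    a=[atz(sc,240+x/3.5,215+y/3.5,z) for x,y in((80,488),(770,120))]
    b=[atz(si,270+x/3.5,225+y/3.5,z) for x,y in((130,488),(770,105))]
    print(round(z,2),[np.round(q[:2],3) for q in a+b])
# faucet spout end, back edge
def tri(q1,q2):
    o1,d1=ray(sc,*q1);o2,d2=ray(si,*q2)
    A=np.stack([d1,-d2],1);t=np.linalg.lstsq(A,o2-o1,rcond=None)[0]
    a=o1+d1*t[0];b=o2+d2*t[1];return np.round((a+b)/2,3),round(np.linalg.norm(a-b),4)
print('spout',tri((222,139),(241,141)),'fbase',tri((252,150),(268,143)),'ftop',tri((241,73),(258,68)))
print('knob',tri((262.5,230),(284,238)),'cornBack',tri((357,132),(375,122)),'tip',tri((229,211.5),(247.5,216)))
m=tri((240+440/3.5,215+95/3.5),(270+400/3.5,225+60/3.5));print('rimcentre',m)
print('handle low end',tri((240+412/3.5,215+236/3.5),(270+370/3.5,225+195/3.5)))
for p,pts in((sc,[(240+412/3.5,215+236/3.5)]),(si,[(270+370/3.5,225+195/3.5)])):
    for q in pts: print('handle end z.02',atz(p,*q,.02))
for ang in range(-130,-200,-15) :
    c=np.array([.493,-.239]);d=np.array([np.cos(np.radians(ang)),np.sin(np.radians(ang))])
    for z,r in((.02,.072),(.057,.072),(.06,.03)):
        X=[*(c+r*d),z];u=proj(sc,X);v=proj(si,X)
        print(ang,z,np.round([(u[0]-240)*3.5,(u[1]-215)*3.5,(v[0]-270)*3.5,(v[1]-225)*3.5]))
```

```text
0.0 [array([0.494, 0.059]), array([ 0.36 , -0.428]), array([0.446, 0.041]), array([ 0.322, -0.422])]
0.05 [array([0.472, 0.072]), array([ 0.346, -0.384]), array([0.435, 0.051]), array([ 0.318, -0.385])]
0.1 [array([0.45 , 0.085]), array([ 0.332, -0.34 ]), array([0.424, 0.061]), array([ 0.314, -0.349])]
0.15 [array([0.427, 0.098]), array([ 0.319, -0.297]), array([0.412, 0.07 ]), array([ 0.309, -0.312])]
0.2 [array([0.405, 0.111]), array([ 0.305, -0.253]), array([0.401, 0.08 ]), array([ 0.305, -0.276])]
0.25 [array([0.382, 0.124]), array([ 0.291, -0.209]), array([0.39 , 0.089]), array([ 0.301, -0.24 ])]
spout (array([ 0.754, -0.108,  0.283]), np.float64(0.0012)) fbase (array([ 0.793, -0.199,  0.185]), np.float64(0.0019)) ftop (array([ 0.806, -0.21 ,  0.356]), np.float64(0.002))
knob (array([ 0.596, -0.056,  0.188]), np.float64(0.0003)) cornBack (array([ 0.677, -0.416,  0.175]), np.float64(0.0056)) tip (array([ 0.682, -0.045,  0.184]), np.float64(0.002))
rimcentre (array([ 0.49 , -0.234,  0.087]), np.float64(0.0019))
handle low end (array([ 0.461, -0.181,  0.025]), np.float64(0.0003))
handle end z.02 [ 0.46288044 -0.18373081  0.02      ]
handle end z.02 [ 0.46223801 -0.18286822  0.02      ]
-130 0.02 [545. 146. 502.  97.]
-130 0.057 [552. 109. 512.  66.]
-130 0.06 [485. 112. 446.  70.]
-145 0.02 [547. 170. 504. 122.]
-145 0.057 [555. 133. 515.  92.]
-145 0.06 [486. 122. 447.  81.]
-160 0.02 [542. 193. 499. 148.]
-160 0.057 [550. 156. 510. 118.]
-160 0.06 [483. 131. 444.  91.]
-175 0.02 [529. 214. 486. 171.]
-175 0.057 [536. 177. 497. 142.]
-175 0.06 [478. 140. 439. 101.]
-190 0.02 [509. 232. 466. 190.]
-190 0.057 [516. 195. 476. 161.]
-190 0.06 [469. 147. 430. 109.]
```

```bash
cat >> h.py <<'E'
def plan(xyz,yaw=None,cmd=None):
    o=manip.get_obs();T=R.from_quat(o['ee_rot']);Y=T.as_matrix()[:,1]
    d=T.inv().apply(np.array(xyz)-o['position'])*1000
    cur=np.degrees(np.arctan2(Y[1],Y[0]))
    print('t',o['clock'],'pos',np.round(o['position'],4),'yaw',round(cur,2),'toolz',np.round(T.as_matrix()[:,2],3),'j',np.round(o['joint_pos'],2),'F',np.round(o['ft_force'],1),'w',round(float(o['grip_width'])*85.4,1))
    print('tool shift mm',np.round(d,1),'rows',round(np.linalg.norm(d)/62.5,2))
    if yaw is not None:
        a=[cur-np.degrees(0)]; w=np.radians(yaw); tgt=R.from_matrix(np.array([[ -np.sin(w)*-1*-1,0,0]]*3)) if 0 else None
        X=np.array([-np.sin(w),np.cos(w),0])  # candidate x
        Yv=np.array([np.cos(w),np.sin(w),0]);Z=np.array([0,0,-1.]);Xv=np.cross(Yv,Z)
        G=R.from_matrix(np.stack([Xv,Yv,Z],1)); print('rotvec (tool)',np.round((T.inv()*G).as_rotvec(),3))
E
python3 - <<'E'
from h import *
plan([.595,-.055,.30],94)
sc=manip.camera('scene');si=manip.camera('side')
ang=119;c=np.array([.493,-.239]);d=np.array([np.cos(np.radians(ang)),np.sin(np.radians(ang))])
for z,r in((.02,.072),(.057,.072),(.06,.03)):
        X=[*(c+r*d),z];u=proj(sc,X);v=proj(si,X)
        print(ang,z,np.round([(u[0]-240)*3.5,(u[1]-215)*3.5,(v[0]-270)*3.5,(v[1]-225)*3.5]))
E
```

```text
t 1.65 pos [0.184  0.5973 0.2394] yaw 72.88 toolz [-0.  0. -1.] j [-1.29  0.33 -0.06  1.46  0.02  1.35 -0.09] F [-0.   0.4 -0.6] w 84.9
tool shift mm [-584.8 -502.4  -60.7] rows 12.37
rotvec (tool) [ 0.    -0.    -0.369]
119 0.02 [410. 248. 368. 207.]
119 0.057 [413. 212. 374. 178.]
119 0.06 [427. 154. 388. 116.]
```

>>> arm_command(
  targets="-30 -26 -15 0 0 0; -37 -31 -15 0 0 0; -37 -31 -15 0 0 0; -37 -31 -15 0 0 0; -37 -31 0 0 0 0",
  grip=64,
)

```text
clock: 2.38
position: [0.311, 0.4006, 0.3007]
ee_rot: [0.149, 0.989, 0.001, 0.0]
ft_force: [0.4, 0.1, -0.1]
grip_width: 0.753
```

>>> arm_command(
  targets="-37 -31 0 0 0 0; -37 -31 0 0 0 0; -37 -31 0 0 0 0; -37 -31 0 0 0 0; -37 -31 0 0 0 0",
)

```text
clock: 3.0
position: [0.4418, 0.1976, 0.2996]
ee_rot: [0.149, 0.989, 0.0, 0.0]
ft_force: [1.5, -0.1, -0.5]
grip_width: 0.746
```

>>> arm_command(
  targets="-37 -31 0 0 0 0; -37 -31 0 0 0 0; -37 -31 0 0 0 0; -37 -31 0 0 0 0; -37 -31 0 0 0 0",
)

```text
clock: 3.62
position: [0.573, -0.0049, 0.2995]
ee_rot: [0.149, 0.989, 0.0, 0.0]
ft_force: [0.4, 0.1, 0.2]
grip_width: 0.754
```

Run:
```python
from h import *
plan([.595,-.055,.30],94)
```

```text
t 3.625 pos [ 0.573  -0.0049  0.2995] yaw 72.9 toolz [ 0.001  0.    -1.   ] j [-0.54  0.2   0.55  1.54 -0.1   1.44  1.29] F [0.4 0.1 0.2] w 64.4
tool shift mm [-35.8 -41.5  -0.5] rows 0.88
rotvec (tool) [ 0.     0.001 -0.368]
```

>>> arm_command(
  targets="-18 -21 0 0 0 0; -18 -21 0 0 0 0; 0 0 0 0 0 -0.184; 0 0 0 0 0 -0.184; 0 0 0 0 0 0",
)

```text
clock: 4.25
position: [0.5943, -0.0544, 0.2993]
ee_rot: [-0.034, 0.999, 0.0, 0.0]
ft_force: [0.0, 0.1, 0.2]
grip_width: 0.746
```

Run:
```python
from h import *
plan([.595,-.055,.185],94)
p=shot('wrist','wrist1')
f=240/np.radians(p['vertical_fov']/2); f2=240/np.tan(np.radians(p['vertical_fov']/2));print(f,f2,p['cx'],p['cy'])
for t in ['knob','hook_tip','carousel']:
  for r in manip.search_frame(p,t)[:2]: print(t,round(r['p'],2),np.round(c2w(p,r['xyz']),3))
```

```text
t 4.25 pos [ 0.5943 -0.0544  0.2993] yaw 93.9 toolz [ 0.  0. -1.] j [-0.41  0.26  0.53  1.47 -0.13  1.45  1.76] F [0.  0.1 0.2] w 63.7
tool shift mm [ -0.6  -0.7 114.3] rows 1.83
rotvec (tool) [ 0.     0.    -0.002]
418.5580846202623 371.64829954431775 318.4207828172653 236.89732038218492
knob 0.8 [ 0.57  -0.059  0.167]
hook_tip 0.92 [ 0.572 -0.059  0.163]
```

View pics/wrist1.png

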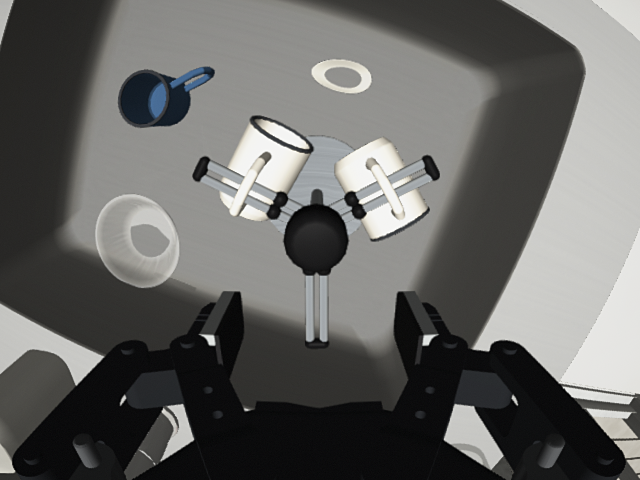

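```bash
cat >> h.py <<'E'
def fray(p,u,v,z):
    M=R.from_rotvec(np.array(p['rvec']).ravel()).as_matrix();f=240/np.tan(np.radians(p['vertical_fov']/2))
    o=-M.T@np.array(p['tvec']).ravel(); dx,dy=u-p['cx'],v-p['cy'];r=np.hypot(dx,dy);th=r/f
    d=M.T@np.array([np.sin(th)*dx/r,np.sin(th)*dy/r,np.cos(th)]); return o+d*(z-o[2])/d[2]
E
python3 - <<'E'
from h import *
p=manip.camera('wrist')
for n,u,v,z in [('knob',316,239,.193),('tip',316.5,344,.175),('tipR',202,166,.175),('tipL',431,167,.175),('mugrim',147,98,.075),('handle end top',212,70,.05),('handle out',212,72,.039),('bowl',137,240,.05),('dish',341,76,.01)]:
    print(n,np.round(fray(p,u,v,z),3))
E
```

```text
knob [ 0.595 -0.056  0.193]
tip [ 0.69  -0.05   0.175]
tipR [ 0.551 -0.141  0.175]
tipL [0.541 0.023 0.175]
mugrim [ 0.493 -0.235  0.075]
handle end top [ 0.463 -0.173  0.05 ]
handle out [ 0.464 -0.176  0.039]
bowl [ 0.654 -0.264  0.05 ]
dish [ 0.459 -0.038  0.01 ]
```

>>> arm_command(
  targets="-0.6 -1.5 40 0 0 0; 0 0 40 0 0 0; 0 0 34 0 0 0; 0 0 0 0 0 0; 0 0 0 0 0 0",
)

```text
clock: 5.12
position: [0.5957, -0.0559, 0.1869]
ee_rot: [-0.034, 0.999, -0.0, 0.001]
ft_force: [-0.1, 0.9, 0.3]
grip_width: 0.747
```

>>> arm_command(
  targets="0 0 0 0 0 0; 0 0 0 0 0 0; 0 0 0 0 0 0; 0 0 0 0 0 0; 0 0 0 0 0 0",
  grip=30,
  squeeze=30,
)

```text
clock: 5.75
position: [0.5959, -0.0562, 0.1872]
ee_rot: [-0.034, 0.999, -0.0, 0.001]
ft_force: [-1.2, 0.3, 5.4]
grip_width: 0.489
```

Run:
```python
from h import *
plan([.595,-.055,.185],94)
p=shot('wrist','wrist2')
```

```text
t 5.75 pos [ 0.5959 -0.0562  0.1872] yaw 93.95 toolz [ 0.003 -0.    -1.   ] j [-0.4   0.33  0.51  1.63 -0.17  1.23  1.79] F [-1.2  0.3  5.4] w 41.8
tool shift mm [0.8 1.3 2.2] rows 0.04
rotvec (tool) [-0.     0.003 -0.001]
```

View pics/wrist2.png

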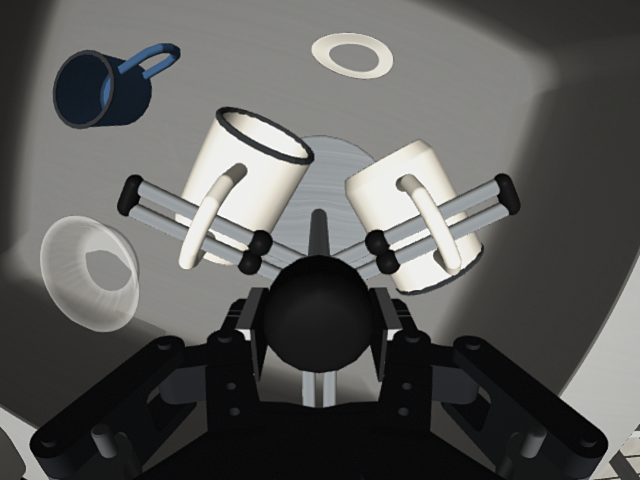

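>>> arm_command(
  targets="0 0 0 0 0 0.05; 0 0 0 0 0 0.1; 0 0 0 0 0 0.15; 0 0 0 0 0 0.16; 0 0 0 0 0 0.16",
)

```text
clock: 6.42
position: [0.5958, -0.0568, 0.1872]
ee_rot: [0.275, 0.961, 0.0, 0.001]
ft_force: [-1.8, -2.6, 5.7]
grip_width: 0.492
```

>>> arm_command(
  targets="0 0 0 0 0 0.16; 0 0 0 0 0 0.16; 0 0 0 0 0 0.16; 0 0 0 0 0 0.16; 0 0 0 0 0 0.16",
)

```text
clock: 7.05
position: [0.5951, -0.0572, 0.1872]
ee_rot: [0.628, 0.778, 0.0, 0.001]
ft_force: [-6.0, -3.0, 8.6]
grip_width: 0.486
```

Run:
```python
from h import *
plan([.595,-.056,.185],-90)
```

```text
t 7.05 pos [ 0.5951 -0.0572  0.1872] yaw 12.23 toolz [ 0.001 -0.001 -1.   ] j [-0.58  0.37  0.76  1.64 -0.26  1.24  0.44] F [-6.  -3.   8.6] w 41.5
tool shift mm [1.2 0.1 2.2] rows 0.04
rotvec (tool) [ 1.000e-03 -0.000e+00  1.784e+00]
```

>>> arm_command(
  targets="0 0 0 0 0 0.16; 0 0 0 0 0 0.16; 0 0 0 0 0 0.16; 0 0 0 0 0 0.16; 0 0 0 0 0 0.16",
)

```text
clock: 7.68
position: [0.5944, -0.0571, 0.1872]
ee_rot: [0.881, 0.472, -0.0, -0.0]
ft_force: [-10.7, -1.8, 13.0]
grip_width: 0.494
```

>>> arm_command(
  targets="0 0 0 0 0 0.16; 0 0 0 0 0 0.16; 0 0 0 0 0 0.16; 0 0 0 0 0 0.16; 0 0 0 0 0 0.15",
)

```text
clock: 8.3
position: [0.594, -0.0564, 0.1872]
ee_rot: [0.995, 0.097, -0.001, -0.001]
ft_force: [-12.9, -0.1, 15.5]
grip_width: 0.493
```

>>> arm_command(
  targets="0 0 0 0 0 0.12; 0 0 0 0 0 0.07; 0 0 0 0 0 0; 0 0 0 0 0 0; 0 0 0 0 0 0",
)

```text
clock: 8.93
position: [0.594, -0.0563, 0.1871]
ee_rot: [1.0, 0.005, -0.001, -0.001]
ft_force: [-14.4, 0.8, 16.0]
grip_width: 0.491
```

Run:
```python
from h import *
plan([.595,-.056,.185],-90)
p=shot('scene','scene3');p=shot('wrist','wrist3')
```

```text
t 8.925 pos [ 0.594  -0.0563  0.1871] yaw -89.43 toolz [-0.002  0.002 -1.   ] j [-0.82  0.51  1.13  1.65 -0.48  1.29 -1.16] F [-14.4   0.8  16. ] w 42.0
tool shift mm [ 1.  -0.3  2.1] rows 0.04
rotvec (tool) [-0.002  0.002  0.01 ]
```

View pics/scene3.png

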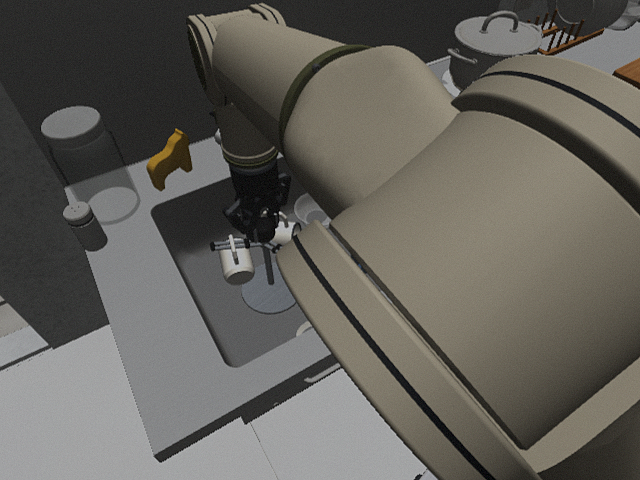

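View pics/wrist3.png

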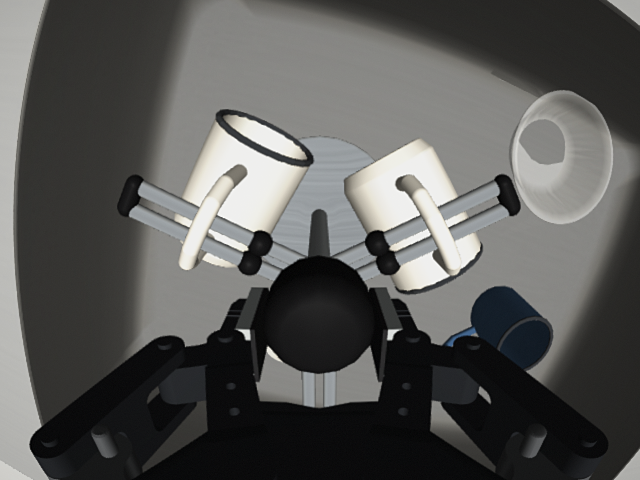

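>>> arm_command(
  targets="0 0 0 0 0 0; 0 0 0 0 0 0; 0 0 0 0 0 0; 0 0 0 0 0 0",
  grip=62,
)

```text
clock: 9.52
position: [0.5951, -0.0557, 0.1852]
ee_rot: [1.0, 0.005, -0.0, 0.0]
ft_force: [1.1, 0.5, -1.1]
grip_width: 0.725
```

>>> arm_command(
  targets="0 0 -25 0 0 0; 0 0 -35 0 0 0; 0 0 -35 0 0 0; 0 0 -25 0 0 0; 0 0 0 0 0 0",
)

```text
clock: 10.15
position: [0.5957, -0.0561, 0.3069]
ee_rot: [1.0, 0.005, 0.001, 0.0]
ft_force: [0.1, -0.0, -0.4]
grip_width: 0.725
```

Run:
```python
from h import *
plan([.493,-.237,.30],29)
p=shot('wrist','wrist4')
```

```text
t 10.15 pos [ 0.5957 -0.0561  0.3069] yaw -89.38 toolz [ 0.003  0.    -1.   ] j [-0.85  0.43  1.2   1.48 -0.4   1.5  -1.22] F [ 0.1 -0.  -0.4] w 61.9
tool shift mm [-104.7  179.7    6.6] rows 3.33
rotvec (tool) [ 3.000e-03 -2.000e-03 -2.066e+00]
```

View pics/wrist4.png

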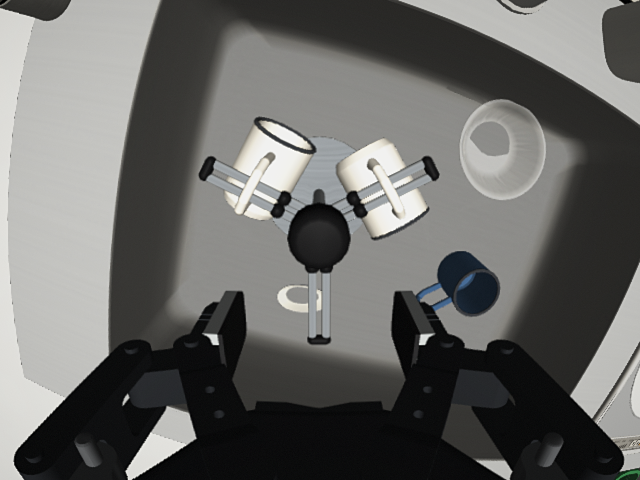

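>>> arm_command(
  targets="0 0 0 0 0 -0.18; 0 0 0 0 0 -0.18; 0 0 0 0 0 -0.18; 0 0 0 0 0 -0.18; 0 0 0 0 0 -0.18",
  grip=82,
)

```text
clock: 10.82
position: [0.5946, -0.0555, 0.304]
ee_rot: [0.897, 0.443, -0.001, -0.0]
ft_force: [1.0, 0.9, 0.2]
grip_width: 0.962
```

>>> arm_command(
  targets="0 0 0 0 0 -0.18; 0 0 0 0 0 -0.18; 0 0 0 0 0 -0.18; 0 0 0 0 0 -0.18; 0 0 0 0 0 -0.18",
)

```text
clock: 11.45
position: [0.5946, -0.0555, 0.3039]
ee_rot: [0.615, 0.789, -0.001, -0.001]
ft_force: [-0.2, -0.0, 0.6]
grip_width: 0.962
```

>>> arm_command(
  targets="0 0 0 0 0 -0.18; 0 0 0 0 0 -0.08; 0 0 0 0 0 0",
)

```text
clock: 11.82
position: [0.5946, -0.0556, 0.3041]
ee_rot: [0.51, 0.86, -0.0, -0.001]
ft_force: [0.4, -0.1, 0.5]
grip_width: 0.962
```

Run:
```python
from h import *
plan([.493,-.237,.28],29)
```

```text
t 11.825 pos [ 0.5946 -0.0556  0.3041] yaw 28.62 toolz [-0.002  0.    -1.   ] j [-0.6   0.29  0.78  1.47 -0.21  1.46  0.68] F [ 0.4 -0.1  0.5] w 82.2
tool shift mm [-110.5 -176.1   24.3] rows 3.35
rotvec (tool) [-0.001 -0.001 -0.007]
```

Move to a viewpoint short of the mug, then measure with the wrist camera.

>>> arm_command(
  targets="-20 -32 2 0 0 0; -30 -48 5 0 0 0; -30 -48 5 0 0 0; -30 -48 5 0 0 0; 0 0 0 0 0 0",
)

```text
clock: 12.45
position: [0.4902, -0.2411, 0.2879]
ee_rot: [0.515, 0.857, -0.0, -0.0]
ft_force: [1.3, 1.5, -0.3]
grip_width: 0.957
```

Run:
```python
from h import *
plan([.493,-.237,.28],29)
p=shot('wrist','wrist5')
for t in ['mug','mug_loop']:
  for r in manip.search_frame(p,t)[:2]: print(t,round(r['p'],2),np.round(c2w(p,r['xyz']),3))
```

```text
t 12.45 pos [ 0.4902 -0.2411  0.2879] yaw 28.06 toolz [-0.001  0.    -1.   ] j [-0.42  0.16  0.9   1.63 -0.13  1.41  0.99] F [ 1.3  1.5 -0.3] w 81.7
tool shift mm [2.3 4.4 7.9] rows 0.15
rotvec (tool) [-0.    -0.    -0.016]
mug 0.85 [ 0.496 -0.244  0.037]
mug_loop 0.67 [ 0.493 -0.24   0.038]
```

View pics/wrist5.png

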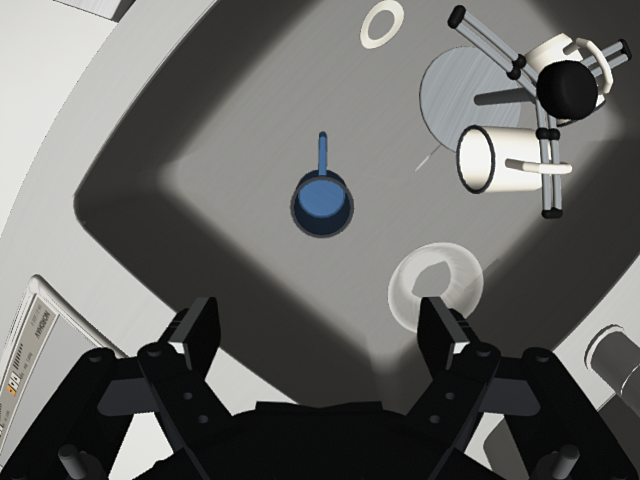

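Run:
```python
from h import *
p=manip.camera('wrist')
c=fray(p,322.5,206,.075)
for n,u,v,z in [('mugrim',322.5,206,.075),('rimL',291,206,.075),('rimR',354,206,.075),('rt',322.5,174.5,.075),('rb',322.5,237.5,.075),('handle out',322.5,133,.055),('handle in',322.5,172,.06),('tip',457,14,.175),('knob',567,89,.195)]:
    print(n,np.round(fray(p,u,v,z),4))
h=fray(p,322.5,133,.055);d=h-c;print(np.degrees(np.arctan2(d[1],d[0])),np.hypot(d[0],d[1]))
plan([c[0],c[1],.28],29)
```

```text
mugrim [ 0.4969 -0.2338  0.075 ]
rimL [ 0.4705 -0.2482  0.075 ]
rimR [ 0.5233 -0.2193  0.075 ]
rt [ 0.4824 -0.2073  0.075 ]
rb [ 0.512  -0.2613  0.075 ]
handle out [ 0.464  -0.1733  0.055 ]
handle in [ 0.4822 -0.2067  0.06  ]
tip [ 0.5008 -0.0502  0.175 ]
knob [ 0.5921 -0.0526  0.195 ]
118.50238118597048 0.06892598474081216
t 12.65 pos [ 0.494  -0.2354  0.2879] yaw 28.71 toolz [-0.  0. -1.] j [-0.42  0.17  0.89  1.63 -0.13  1.41  0.99] F [0.4 0.6 0. ] w 81.9
tool shift mm [-0.   3.3  7.9] rows 0.14
rotvec (tool) [-0.    -0.001 -0.005]
```

Run:
```python
from h import *
p=shot('wrist','wrist6')
im=p['frame'][:,:,::-1].astype(int)
m=((im[:,:,0]-im[:,:,2])>25).astype('uint8')
ys,xs=np.nonzero(m[100:280,270:380]);print('blue ext',xs.min()+270,xs.max()+270,ys.min()+100,ys.max()+100)
cv2.imwrite('pics/w6z.png',cv2.resize(p['frame'][110:260,260:390,::-1],None,fx=4,fy=4,interpolation=cv2.INTER_CUBIC))
np.save('p6.npy',{k:p[k] for k in('rvec','tvec','cx','cy','vertical_fov')},allow_pickle=True)
plan([.495,-.237,.28],29)
```

```text
blue ext 292 339 135 220
t 12.7 pos [ 0.494  -0.2353  0.2879] yaw 28.74 toolz [-0.  0. -1.] j [-0.42  0.17  0.89  1.63 -0.13  1.41  0.99] F [ 1.1 -0.1 -0.6] w 81.9
tool shift mm [-1.9  0.   7.9] rows 0.13
rotvec (tool) [-0.    -0.    -0.005]
```

View pics/w6z.png

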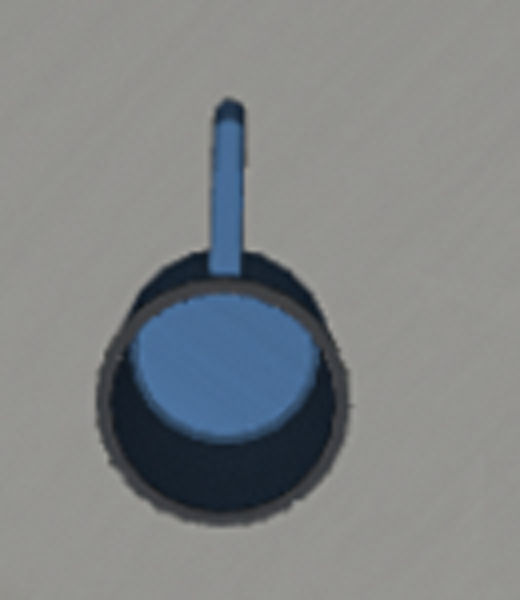

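Run:
```python
from h import *
p=np.load('p6.npy',allow_pickle=True).item()
c=fray(p,315.9,210.3,.075);h=fray(p,317.3,134.8,.05);d=h-c
print(c,h,np.degrees(np.arctan2(d[1],d[0])),np.hypot(d[0],d[1]))
L=fray(p,260+97/4,210.3,.075);Rr=fray(p,260+350/4,210.3,.075);print(np.linalg.norm(L-Rr))
plan([c[0],c[1],.06],27.5)
```

```text
[ 0.49365541 -0.24020681  0.075     ] [ 0.46063014 -0.17704143  0.05      ] 117.60228593384822 0.07127785922208998
0.060559720679677916
t 12.7 pos [ 0.494  -0.2353  0.2879] yaw 28.74 toolz [-0.  0. -1.] j [-0.42  0.17  0.89  1.63 -0.13  1.41  0.99] F [ 1.1 -0.1 -0.6] w 81.9
tool shift mm [ -4.2  -2.6 227.9] rows 3.65
rotvec (tool) [-0.    -0.     0.022]
```

>>> arm_command(
  targets="-4 -2.6 40 0 0 0.02; 0 0 55 0 0 0; 0 0 55 0 0 0; 0 0 50 0 0 0; 0 0 0 0 0 0",
)

```text
clock: 13.32
position: [0.4912, -0.2398, 0.0854]
ee_rot: [0.518, 0.855, -0.001, -0.003]
ft_force: [0.6, 0.2, 1.1]
grip_width: 0.961
```

Run:
```python
from h import *
p=shot('wrist','wrist7')
plan([.4937,-.240,.045],27.6)
```

```text
t 13.375 pos [ 0.4927 -0.2408  0.088 ] yaw 27.54 toolz [-0.003 -0.    -1.   ] j [-0.31  0.39  0.82  1.87 -0.33  1.02  1.13] F [1.  0.2 0.9] w 82.2
tool shift mm [ 0.2  1.4 43. ] rows 0.69
rotvec (tool) [-0.002 -0.001 -0.001]
```

View pics/wrist7.png

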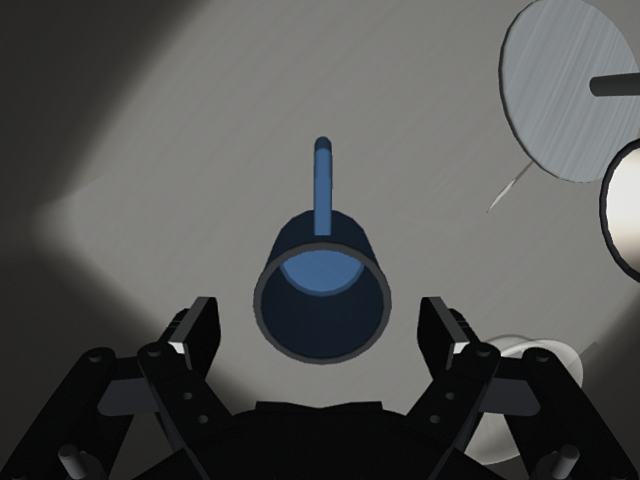

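>>> arm_command(
  targets="0 1.4 22 0 0 0; 0 0 20 0 0 0; 0 0 0 0 0 0; 0 0 0 0 0 0",
)

```text
clock: 13.88
position: [0.4947, -0.2411, 0.0473]
ee_rot: [0.519, 0.855, 0.0, 0.001]
ft_force: [-0.1, -0.9, -0.2]
grip_width: 0.957
```

>>> arm_command(
  targets="0 0 0 0 0 0; 0 0 0 0 0 0; 0 0 0 0 0 0; 0 0 0 0 0 0; 0 0 0 0 0 0",
  grip=50,
  squeeze=30,
)

```text
clock: 14.5
position: [0.4946, -0.2412, 0.0471]
ee_rot: [0.519, 0.855, 0.0, 0.001]
ft_force: [-1.8, 0.2, 6.4]
grip_width: 0.674
```

Run:
```python
from h import *
p=shot('wrist','wrist8')
plan([.4937,-.240,.26],27.6)
```

```text
t 14.55 pos [ 0.4946 -0.2412  0.0471] yaw 27.48 toolz [ 0.001 -0.    -1.   ] j [-0.27  0.46  0.78  1.89 -0.39  0.95  1.17] F [-1.8 -0.1  6.1] w 57.9
tool shift mm [   1.3   -0.  -212.9] rows 3.41
rotvec (tool) [ 0.001  0.001 -0.002]
```

View pics/wrist8.png

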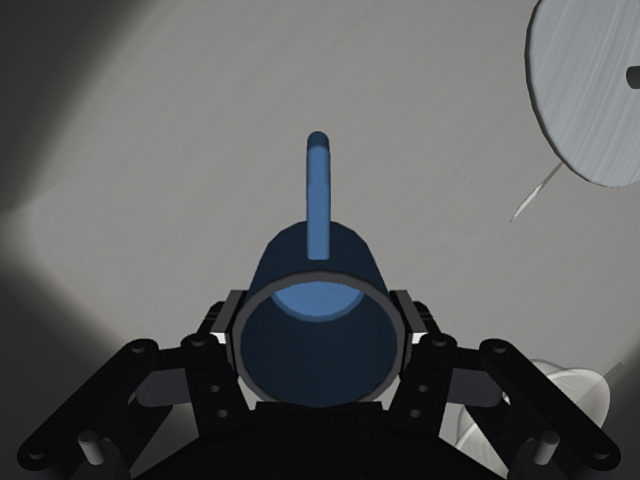

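>>> arm_command(
  targets="0 0 -15 0 0 0; 0 0 -35 0 0 0; 0 0 -40 0 0 0.1; 0 0 -40 0 0 0.15; 0 0 -5 0 0 0.15",
)

```text
clock: 15.18
position: [0.4952, -0.2416, 0.1847]
ee_rot: [0.68, 0.733, 0.001, 0.002]
ft_force: [-0.2, -0.4, -2.8]
grip_width: 0.678
```

```bash
cat >> h.py <<'E'
def plan2(loop,th,off=(.0485,0,.008)):
    o=manip.get_obs();T=R.from_quat(o['ee_rot'])
    G=R.from_rotvec([np.radians(th),0,0])*R.from_matrix(np.array([[0,1,0],[1,0,0],[0,0,-1.]]))
    tcp=np.array(loop)-G.apply(off)
    print('t',o['clock'],'pos',np.round(o['position'],4),'F',np.round(o['ft_force'],1),'w',round(float(o['grip_width'])*85.4,1),'j',np.round(o['joint_pos'],2),'loop now',np.round(o['position']+T.apply(off),4))
    print('target tcp',np.round(tcp,4),'shift world',np.round((tcp-o['position'])*1e3,1),'shift in tool now',np.round(T.inv().apply(tcp-o['position'])*1000,1),'rotvec tool',np.round((T.inv()*G).as_rotvec(),3))
E
python3 - <<'E'
from h import *
plan2([.465,-.056,.172],0)
p=shot('scene','scene9');p=shot('side','side9');p=shot('wrist','wrist9')
E
```

```text
t 15.175 pos [ 0.4952 -0.2416  0.1847] F [-0.2 -0.4 -2.8] w 57.9 j [-0.45  0.29  0.97  1.78 -0.26  1.2   0.67] loop now [ 0.4916 -0.1932  0.1767]
target tcp [ 0.465  -0.1045  0.18  ] shift world [-30.2 137.1  -4.7] shift in tool now [139.  -19.9   4.5] rotvec tool [0.005 0.    0.075]
```

View pics/side9.png

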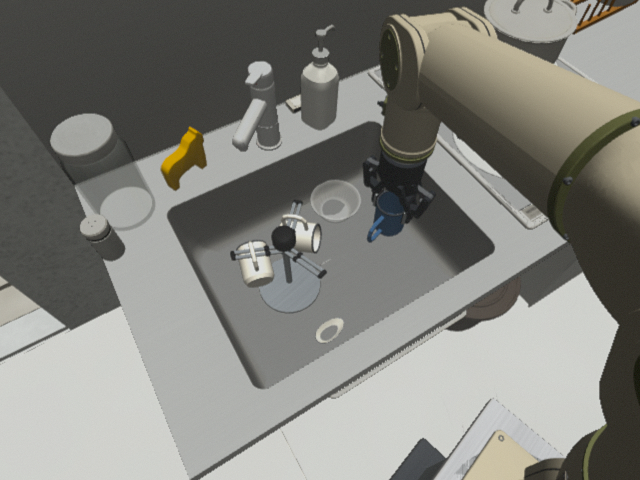

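View pics/wrist9.png

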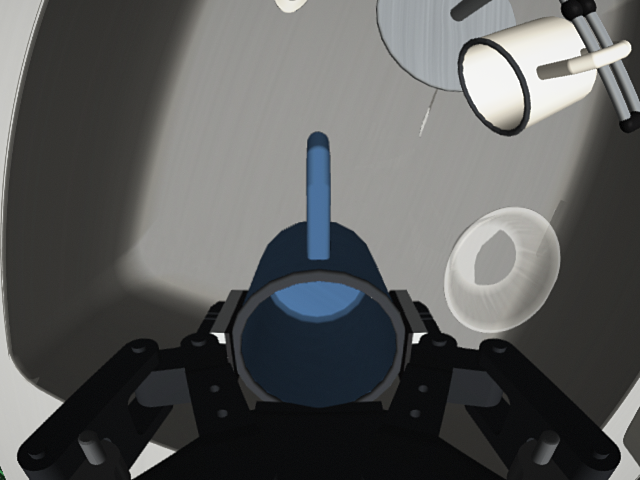

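Run:
```python
from h import *
p=manip.camera('side')
cv2.imwrite('pics/s9z.png',cv2.resize(p['frame'][190:310,220:420,::-1],None,fx=4,fy=4,interpolation=cv2.INTER_CUBIC))
print(atz(p,323.5,274,.175),atz(p,284,237.5,.19))
for x in(.5,):print(proj(p,[.5,-.056,.175]))
```

```text
[ 0.49795804 -0.05782011  0.175     ] [ 0.59539094 -0.05638998  0.19      ]
(np.float64(321.9434718952252), np.float64(273.94973732245836))
```

View pics/s9z.png

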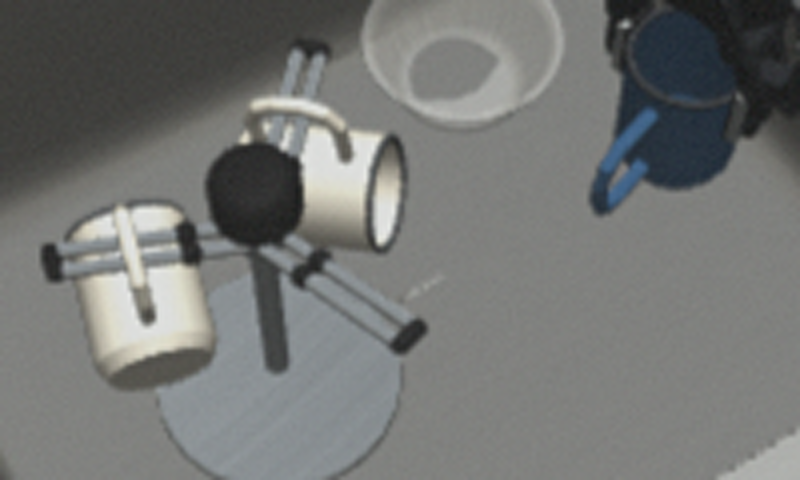

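>>> arm_command(
  targets="0 0 0 0 0 0.075; 25 -8 0 0 0 0; 40 -9 0 0.1 0 0; 30 -8 0 0 0 0; 15 -4 0 0 0 0",
)

```text
clock: 16.0
position: [0.4641, -0.1293, 0.1818]
ee_rot: [0.703, 0.71, -0.036, -0.036]
ft_force: [-0.2, -1.2, -1.3]
grip_width: 0.676
```

Run:
```python
from h import *
plan2([.465,-.056,.172],0)
```

```text
t 16.0 pos [ 0.4641 -0.1293  0.1818] F [-0.2 -1.2 -1.3] w 57.7 j [-0.71  0.18  0.98  1.87 -0.13  1.27  0.32] loop now [ 0.4628 -0.0808  0.1739]
target tcp [ 0.465  -0.1045  0.18  ] shift world [ 0.9 24.8 -1.8] shift in tool now [24.8  1.3  1.7] rotvec tool [-0.102  0.     0.01 ]
```

>>> arm_command(
  targets="0 0 0 -0.1 0 0.01; 0 0 0 0 0.12 0; 0 0 0 0 0.17 0; 0 0 0 0 0.17 0; 0 0 0 0 0.12 0",
)

```text
clock: 16.62
position: [0.4644, -0.1319, 0.1818]
ee_rot: [0.678, 0.676, 0.204, -0.203]
ft_force: [0.1, 0.6, -0.8]
grip_width: 0.675
```

Run:
```python
from h import *
plan2([.465,-.056,.172],35)
```

```text
t 16.625 pos [ 0.4644 -0.1319  0.1818] F [ 0.1  0.6 -0.8] w 57.7 j [-0.26  0.41  0.96  1.81 -0.76  1.57  0.92] loop now [ 0.4646 -0.087   0.2019]
target tcp [ 0.465  -0.1003  0.1507] shift world [  0.6  31.5 -31.1] shift in tool now [ 9.2  0.4 43.3] rotvec tool [ 0.003  0.027 -0.002]
```

>>> arm_command(
  targets="3 0 13 0 0.027 0; 3 0 15 0 0 0; 3 0 15 0 0 0; 0 0 0 0 0 0; 0 0 0 0 0 0",
)

```text
clock: 17.25
position: [0.4651, -0.0988, 0.1525]
ee_rot: [0.676, 0.674, 0.212, -0.21]
ft_force: [0.4, -0.1, -1.9]
grip_width: 0.676
```

Run:
```python
from h import *
plan2([.465,-.056,.172],35)
p=shot('side','side10');q=shot('wrist','wrist10')
cv2.imwrite('pics/s10z.png',cv2.resize(p['frame'][190:340,220:420,::-1],None,fx=4,fy=4,interpolation=cv2.INTER_CUBIC))
```

```text
t 17.25 pos [ 0.4651 -0.0988  0.1525] F [ 0.4 -0.1 -1.9] w 57.7 j [-0.29  0.42  0.93  1.87 -0.8   1.51  0.92] loop now [ 0.4652 -0.0544  0.1736]
target tcp [ 0.465  -0.1003  0.1507] shift world [-0.1 -1.5 -1.8] shift in tool now [-2.2 -0.1  0.6] rotvec tool [ 0.003  0.005 -0.002]
```

View pics/s10z.png

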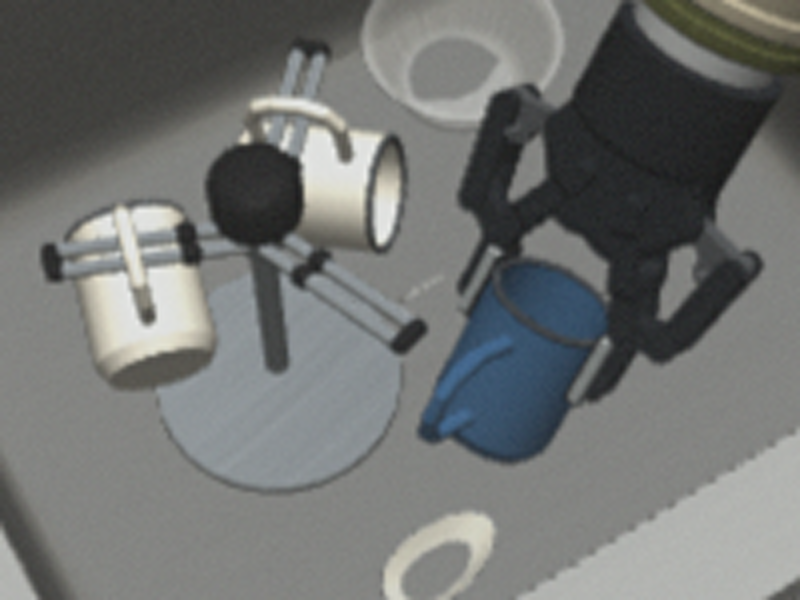

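View pics/wrist10.png

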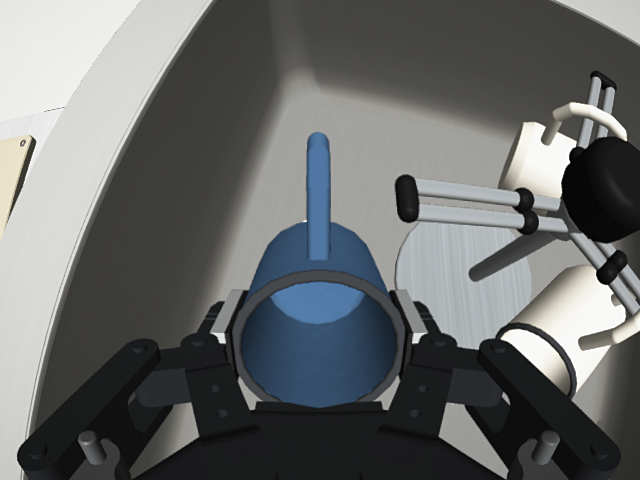

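Run:
```python
from h import *
o=manip.get_obs();T=R.from_quat(o['ee_rot']);tcp=o['position'];p=manip.camera('side')
f=lambda m:np.round([(proj(p,tcp+T.apply(m))[0]-220)*4,(proj(p,tcp+T.apply(m))[1]-190)*4])
# mug coords (y out, z up) -> tool (y+1.5mm, 0, 47-z)
for n,y,z in [('loop',47,39),('outer top',72,57),('outer bot',72,20),('topbar root',30,60),('botbar root',30,16),('rimC',0,75)]:
    print(n,f([ (y+1.5)/1e3,0,(47-z)/1e3]))
q=manip.camera('wrist');print(fray(q,407,198,.175))
```

```text
loop [464. 388.]
outer top [449. 373.]
outer bot [414. 437.]
topbar root [505. 342.]
botbar root [464. 415.]
rimC [555. 299.]
[ 0.49923712 -0.05836123  0.175     ]
```

>>> arm_command(
  targets="-3 0 0.5 0 0 0; 0 10 0 0 0 0; 0 12 0 0 0 0; 0 12 0 0 0 0; 0 0 0 0 0 0",
)

```text
clock: 18.08
position: [0.4997, -0.1015, 0.1496]
ee_rot: [0.676, 0.674, 0.211, -0.211]
ft_force: [-1.0, 0.4, -1.9]
grip_width: 0.673
```

Run:
```python
from h import *
plan2([.527,-.057,.171],35)
q=shot('wrist','wrist11')
```

```text
t 18.075 pos [ 0.4997 -0.1015  0.1496] F [-1.   0.4 -1.9] w 57.5 j [-0.26  0.5   0.9   1.79 -0.85  1.53  0.91] loop now [ 0.4999 -0.057   0.1706]
target tcp [ 0.527  -0.1013  0.1497] shift world [27.3  0.1  0.1] shift in tool now [ 0.3 27.3  0. ] rotvec tool [ 0.002  0.005 -0.003]
```

View pics/wrist11.png

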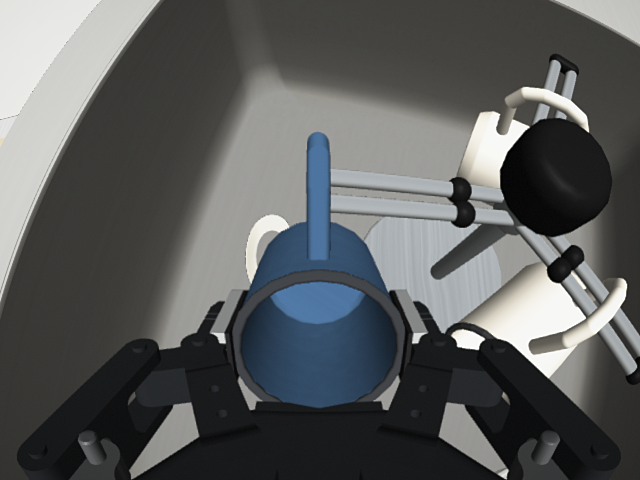

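>>> arm_command(
  targets="0 10 0 0 0 0; 0 10 0 0 0 0; 0 0 0 0 0 0; 0 0 0 0 0 0",
)

```text
clock: 18.62
position: [0.5187, -0.1019, 0.1498]
ee_rot: [0.677, 0.673, 0.212, -0.211]
ft_force: [0.2, -1.3, -1.8]
grip_width: 0.677
```

Run:
```python
from h import *
plan2([.527,-.057,.171],35)
q=shot('wrist','wrist12');p=shot('side','side12')
cv2.imwrite('pics/s12z.png',cv2.resize(p['frame'][190:340,220:420,::-1],None,fx=4,fy=4,interpolation=cv2.INTER_CUBIC))
```

```text
t 18.625 pos [ 0.5187 -0.1019  0.1498] F [ 0.2 -1.3 -1.8] w 57.8 j [-0.25  0.53  0.89  1.75 -0.87  1.54  0.9 ] loop now [ 0.5189 -0.0574  0.1709]
target tcp [ 0.527  -0.1013  0.1497] shift world [ 8.3  0.5 -0.1] shift in tool now [0.4 8.3 0.4] rotvec tool [ 0.003  0.004 -0.004]
```

View pics/wrist12.png

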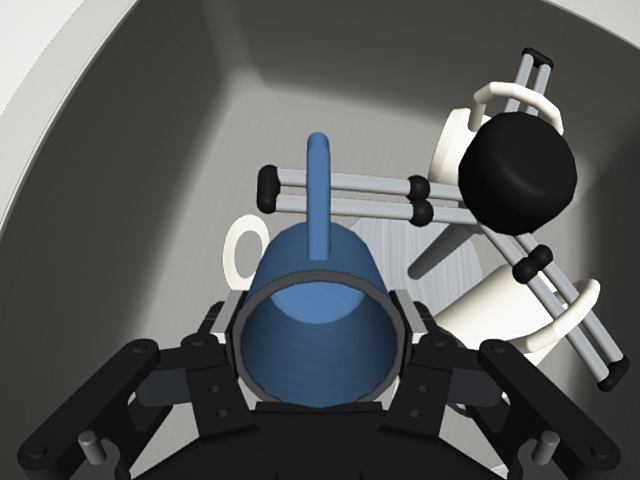

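View pics/s12z.png

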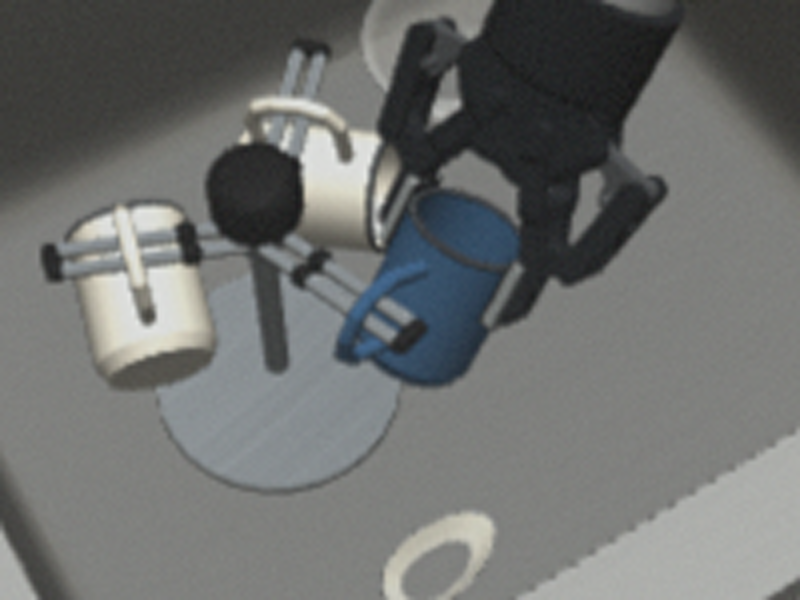

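>>> arm_command(
  targets="0 0 0 0 0 0; 0 0 0 0 0 0; 0 0 0 0 0 0; 0 0 -10 0 0 0; 0 0 -30 0 0 0",
  grip=70,
)

```text
clock: 19.35
position: [0.5184, -0.124, 0.1829]
ee_rot: [0.676, 0.673, 0.211, -0.212]
ft_force: [0.2, -0.1, 1.1]
grip_width: 0.816
```

Run:
```python
from h import *
plan2([.527,-.057,.171],35)
q=shot('wrist','wrist13');p=shot('side','side13')
cv2.imwrite('pics/s13z.png',cv2.resize(p['frame'][190:340,220:420,::-1],None,fx=4,fy=4,interpolation=cv2.INTER_CUBIC))
```

```text
t 19.35 pos [ 0.5184 -0.124   0.1829] F [ 0.2 -0.1  1.1] w 69.7 j [-0.22  0.52  0.91  1.69 -0.85  1.61  0.88] loop now [ 0.5186 -0.0796  0.204 ]
target tcp [ 0.527  -0.1013  0.1497] shift world [  8.6  22.7 -33.1] shift in tool now [-0.2  8.6 40.2] rotvec tool [ 0.001  0.003 -0.004]
```

View pics/wrist13.png

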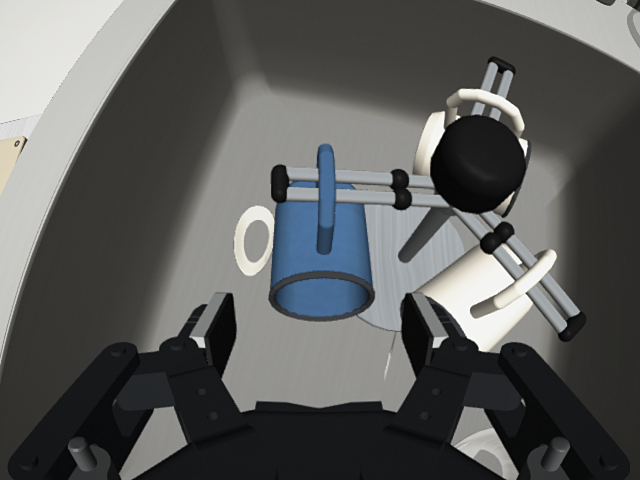

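View pics/s13z.png

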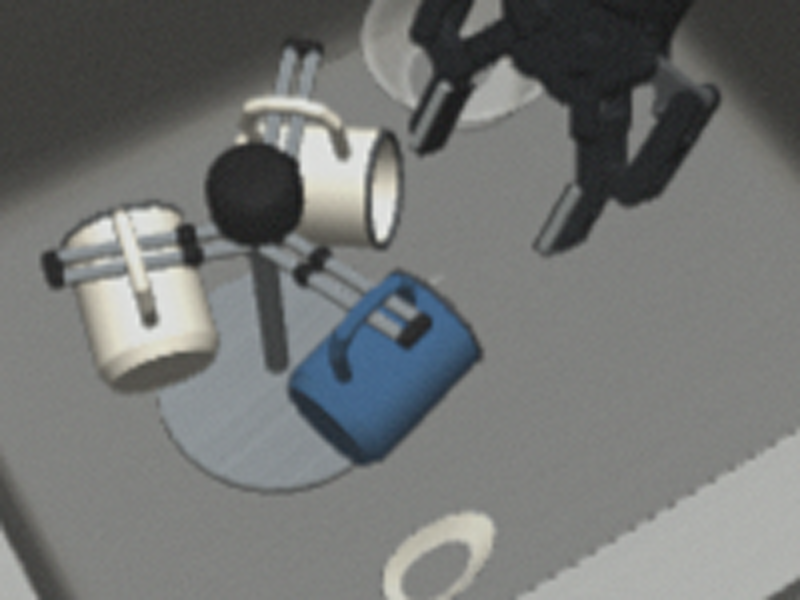

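Released and hanging; back off well clear and wait for it to settle.

>>> arm_command(
  targets="0 0 -30 0 0 0; 0 0 -35 0 0 0; 0 0 -35 0 0 0; 0 0 -25 0 0 0; 0 0 0 0 0 0",
)

```text
clock: 20.08
position: [0.5184, -0.1972, 0.2864]
ee_rot: [0.677, 0.673, 0.212, -0.209]
ft_force: [-0.0, -0.4, -0.7]
grip_width: 0.819
```

>>> arm_command(
  targets="0 0 0 0 0 0; 0 0 0 0 0 0; 0 0 0 0 0 0; 0 0 0 0 0 0; 0 0 0 0 0 0",
)

```text
clock: 20.7
position: [0.5184, -0.1957, 0.2854]
ee_rot: [0.676, 0.673, 0.212, -0.211]
ft_force: [0.1, -0.6, 0.1]
grip_width: 0.819
```

>>> arm_command(
  targets="0 0 0 0 0 0; 0 0 0 0 0 0; 0 0 0 0 0 0; 0 0 0 0 0 0; 0 0 0 0 0 0",
)

```text
clock: 21.32
position: [0.5184, -0.1958, 0.2855]
ee_rot: [0.677, 0.673, 0.212, -0.211]
ft_force: [0.1, 0.2, 0.2]
grip_width: 0.818
```

>>> arm_command(
  targets="0 0 0 0 0 0; 0 0 0 0 0 0; 0 0 0 0 0 0; 0 0 0 0 0 0; 0 0 0 0 0 0",
)

```text
clock: 21.95
position: [0.5184, -0.1958, 0.2855]
ee_rot: [0.676, 0.673, 0.212, -0.211]
ft_force: [0.7, 0.0, 0.4]
grip_width: 0.822
```

>>> arm_command(
  targets="0 0 0 0 0 0; 0 0 0 0 0 0; 0 0 0 0 0 0; 0 0 0 0 0 0; 0 0 0 0 0 0",
)

```text
clock: 22.58
position: [0.5184, -0.1958, 0.2855]
ee_rot: [0.677, 0.673, 0.212, -0.211]
ft_force: [-0.0, 0.0, -0.5]
grip_width: 0.819
```

>>> arm_command(
  targets="0 0 0 0 0 0; 0 0 0 0 0 0; 0 0 0 0 0 0; 0 0 0 0 0 0; 0 0 0 0 0 0",
)

```text
clock: 23.2
position: [0.5184, -0.1958, 0.2855]
ee_rot: [0.676, 0.673, 0.212, -0.211]
ft_force: [-0.5, 0.1, 0.4]
grip_width: 0.822
```

>>> arm_command(
  targets="0 0 0 0 0 0; 0 0 0 0 0 0; 0 0 0 0 0 0; 0 0 0 0 0 0; 0 0 0 0 0 0",
)

```text
clock: 23.82
position: [0.5184, -0.1958, 0.2855]
ee_rot: [0.677, 0.673, 0.212, -0.211]
ft_force: [0.1, -0.7, -0.5]
grip_width: 0.822
```

>>> arm_command(
  targets="0 0 0 0 0 0; 0 0 0 0 0 0; 0 0 0 0 0 0; 0 0 0 0 0 0; 0 0 0 0 0 0",
)

```text
clock: 24.45
position: [0.5184, -0.1958, 0.2854]
ee_rot: [0.676, 0.673, 0.212, -0.211]
ft_force: [0.1, -0.0, 0.0]
grip_width: 0.82
```

>>> arm_command(
  targets="0 0 0 0 0 0; 0 0 0 0 0 0; 0 0 0 0 0 0; 0 0 0 0 0 0; 0 0 0 0 0 0",
)

```text
clock: 25.08
position: [0.5184, -0.1958, 0.2854]
ee_rot: [0.676, 0.673, 0.212, -0.211]
ft_force: [-0.4, 0.5, -0.3]
grip_width: 0.819
```

>>> arm_command(
  targets="0 0 0 0 0 0; 0 0 0 0 0 0; 0 0 0 0 0 0; 0 0 0 0 0 0; 0 0 0 0 0 0",
)

```text
clock: 25.7
position: [0.5184, -0.1958, 0.2855]
ee_rot: [0.677, 0.673, 0.212, -0.211]
ft_force: [0.2, -0.5, 0.1]
grip_width: 0.823
```

Run:
```python
from h import *
plan2([.527,-.057,.171],35)
fr=[]
for i in range(12):
    p=manip.camera('side');fr.append(p['frame'][190:340,220:420].astype(int))
print([int((abs(f-fr[0]).max(2)>40).sum()) for f in fr])
p=shot('side','side14');q=shot('wrist','wrist14')
cv2.imwrite('pics/s14z.png',cv2.resize(p['frame'][190:340,220:420,::-1],None,fx=4,fy=4,interpolation=cv2.INTER_CUBIC))
```

```text
t 25.7 pos [ 0.5184 -0.1958  0.2855] F [ 0.2 -0.5  0.1] w 70.3 j [-0.08  0.52  0.94  1.46 -0.81  1.84  0.85] loop now [ 0.5186 -0.1514  0.3065]
target tcp [ 0.527  -0.1013  0.1497] shift world [   8.6   94.5 -135.7] shift in tool now [  0.3   8.2 165.4] rotvec tool [ 0.003  0.004 -0.004]
[0, 0, 0, 0, 0, 0, 0, 0, 0, 0, 0, 0]
```

View pics/s14z.png

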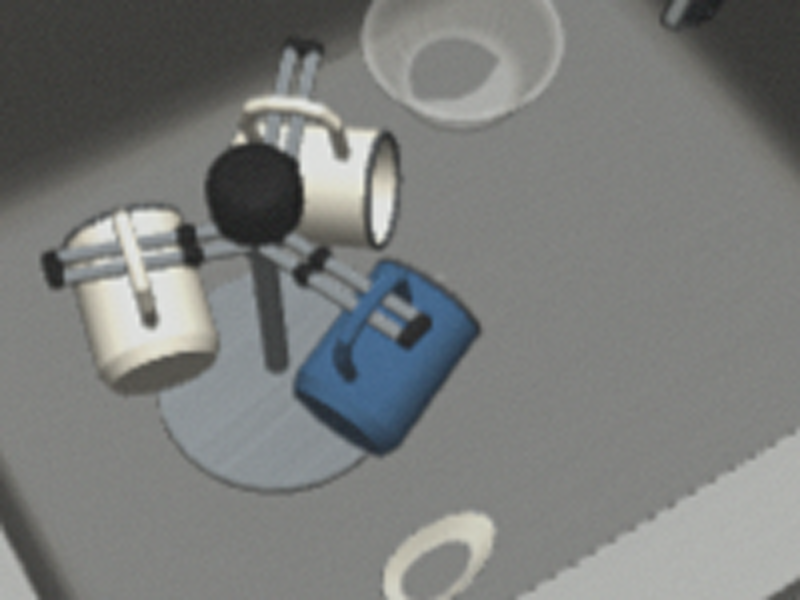

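View pics/wrist14.png

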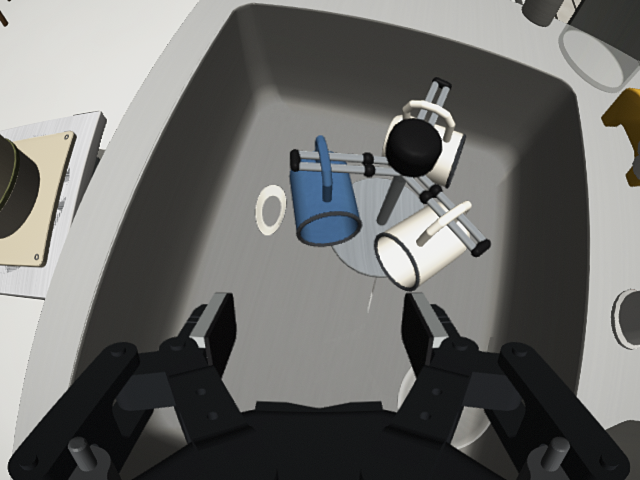

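Run:
```python
from h import *
p=manip.camera('side');print(atz(p,323.5,273,.175))
print(manip.hand_in())
```

```text
[ 0.49932552 -0.05925297  0.175     ]
the job is handed in; nothing more can be done
None
```

The blue mug now hangs by its handle on the hook that was empty, and the hook faces front. I handed the job in at about 26 s of the 72 s allowed; no verdict was reported.

**What I did:**
- I turned the carousel about 183° by its knob and let go.
- I gripped the mug by its body, tilted it 35° handle-up and slid the handle hole over the hook along +x.
- I released it and drew the gripper back to 0.16 m from where it let go. I then waited over 5 s.

**Last checks:**
- **Hook direction:** the tip measured (0.499, -0.059), with the turning axis at (0.595, -0.056). That is about 2° off straight front.
- **Mug at rest:** twelve side pictures over 0.6 s showed no change.
- **Contact:** the force on the tool was about zero, and the gripper was clear of everything.
- **Bystanders:** the bowl and the spoon rest looked unmoved in the pictures. I did not measure them again.

**Slips and disagreements:**
- One move row held a stray 0.1 rad turn; I corrected it with the next move, and nothing touched.
- One mug measurement came out up to 6 mm off because the arm was still settling, so I repeated it before grasping.
- The network's positions for the knob and hook tip were only the middle of the whole turning part. I used picture positions and the known heights instead.

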